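# Reset a pull-to-unlock air regulator

### The job

Set the blue air regulator to its red marker: pull its black knob straight up to unlock it, turn it clockwise until its white pointer stands at the red marker, feel for the lock notch that lies close to the marker on one side or the other, and push the knob back down until it is fully home and locked there. Never force the knob against its lock, notch or stops (keep under 25 N), and leave the other things on the bench where they are.

Things in the scene. Friction and masses are not known exactly. Their poses are not given: they have to be found in the camera images.
- regulator: Fixed air regulator: blue block 98 x 98 mm on a dark foot 112 x 128 mm, 47 mm high with its round white dial plate (94 mm across); a small gauge on its front (-x side), brass ports on both sides. Origin at its underside, below the knob's axis; z up, x from the gauge side to the back, the way the knob points at the start.
- knob: Black knob: round skirt 65 mm across, 6 mm thick, and on it an upright bar grip 52 mm long (x), 18 mm wide (y), 34 mm high. Origin on the axis at the skirt's underside (55 mm above the bench when home); x points along the bar to the end with the white pointer. A flat-ended lock pin, 5 mm thick, 7 mm long, stands down from the skirt under the pointer end, 23.5 mm from the axis.
- knob_grip (a point): Middle of the knob's bar grip, where to grip it, fingers closing along y: on the axis, 23 mm above the skirt's underside, 17 mm above the skirt's top (keep the fingertips off the skirt) and 17 mm below the bar's top; 78 mm above the bench when home. Axes as knob.
- red_marker (a point): Top of the red tab, 10 mm wide, at the dial's rim, 44 mm from the knob's axis, 52 mm above the bench; its x axis points outward from the axis. The lock notch is hidden under the knob up to 0.22 rad to either side of this direction. For 0.5 rad either side of the notch the pin meets a flat ring that stops the knob 7 mm above home; it drops in within 3 deg of the notch's middle.
- knob_lift (a joint): How far the knob is pulled up, m: 0 home (the pin sits in a notch with 1.3 mm play each side, so it cannot turn), above 0.007 the pin is clear and the knob turns, stop at 0.012. Seat and stop give about 1 mm at 10 N. Friction of about 3 N keeps it at whatever height it is left; it weighs about 1.5 N.
- knob_turn (a joint): Angle of the knob, rad: 0 at the start, grows clockwise seen from above; stops at 1.85. The marker lies at 0.97 to 1.27. It turns with light friction (0.04 N m) and stays where it is left.
- specs_1: black spectacles lying right of the regulator, a bystander; origin at its underside
- glue_bottle: white and yellow glue bottle, 98 mm high, a bystander; origin at its underside
- cutters: side cutters with blue handles, 120 mm long, a bystander; origin at its underside
- bin: small open blue parts bin 60 x 85 x 28 mm, a bystander; origin at its underside
- red_driver: screwdriver with red handle, 163 mm long, a bystander; origin at its underside
- specs_b: black spectacles lying behind the regulator, a bystander; origin at its underside
- tape: roll of brown tape, 92 mm across, 48 mm high, a bystander; origin at its underside

How it is judged:
By the outcome, as a careful person would: the job done as asked, in the order asked, and still so for the second after the job is handed in, with the robot touching nothing.
It also fails if it takes over 54 s, if anything falls off the work surface, if the arm or the gripper's body presses on something with over 40 N, if the wrist force passes 120 N, or if a joint passes its speed limit or range.

### The arm

A 6-joint arm with a two-finger parallel gripper is mounted at the origin on a cart in front of the work surface, level with it; the furniture and walls round the work are solid. World frame = base frame: x ahead of the robot, y to its left, z up, the work surface at z = 0. Lengths are in mm, angles in rad, forces in N, time in s.
With the tool pointing down it reaches from about 300 to 825 mm from the base axis. Payload 5.4 kg.
Tool frame: the origin (TCP) lies midway between the tips of the shut fingers; the grasp point (between the pads) lies 19 mm behind it; z points along the fingers, y is the direction in which the jaws open and shut (so a half turn about z gives the same grasp; the last joint's range is limited). The gripper opens to 92 mm and grips with 3 to 60 N. Pads are 20 mm wide; open, the fingers measure 128 mm over their backs; the gripper's body (75 mm by 189 mm) begins 69 mm behind the grasp point.
Start: joints at [-1.317, 0.158, 1.597, -0, 1.386, -0.21], TCP at [257.201, -514.251, 214.601] pointing down, gripper open.
Joint ranges: [-2.91, 2.91], [-0.94, 2.29], [0.18, 2.7], [-1.29, 4.43], [0.17, 2.64], [-3, 3]. Speed limits (rad/s): [2.57, 2.57, 3.14, 3.14, 3.14, 3.14].

### API

Orientations are given as a unit quaternion [x, y, z, w].
In Python, from rig import * gives the robot as it stands.
- The arm moves only by the tool carry_out, never from a script. Its argument "series" is a list of rows, each a list of 5 numbers: the gripper's target within -1 to 1 (shut at 1, half-way at 0, fully open at -1), then the shift along the tool's x, y, z in units of 30 mm (1.0 is 30 mm), then the turn about the tool's z in units of 6 degrees (1.0 is 6 degrees). In form: [[gripper, dx, dy, dz, spin], ...]. A call has 1 to 8 rows; each row shifts and turns the commanded pose from where the row before left it, along the tool's axes as they then stand; what a row does not reach is not made up. A row lasts 1/10 s, in which the tool goes at most 50 mm and 8.59 degrees, less where a joint would pass 70% of its speed; a pose out of reach is approached as far as the arm can. A call is refused whole if a number of a shift passes 1 or a number of a turn 1, either way. A call with a gripper value outside its range is refused whole. The fingers move at their own pace and stop on an object; "newtons" is the grip in N (left out, the last holds). Time passes only in rows, so rows that do not move let the fingers close. It gives the time, the measured TCP pose, the force and the opening at its end, in the units of the state.
- observe(): the state, without advancing time (a new reading comes with each control period).
- grab_frame(name): name is "scene" or "top" or "wrist"; returns the picture (400x640x3 uint8, red, green, blue); there is no depth.
- camera_model(name): a dict with "K" (3x3 intrinsics, pixels), "distortion" ([k1, k2, p1, p2, k3] as OpenCV has them; the pictures are not rectified), "R" (3x3) and "t" (3): a world point X has camera coordinates R X + t. Camera axes: x right, y down, z forward; pixel columns grow to the right and rows downward; lengths in mm; the calibration is good to about 2 mm. A picture is of the moment at which its call begins: read the wrist's pose just before it. camera_model takes no time and is no camera call; for the wrist camera it gives the pose at the moment of the call.
- finish_job(): hands the job in, once; it reports no verdict.
The state is a dict: "clock": time; "joints": joint angles; "qvel": joint speeds; "joint_efforts": joint torques, N m; "eef_pos": TCP position; "tool_rot": TCP orientation; "wrist_force": force on the tool from outside, world axes, zero at the start; "moment": the same for the moment, N m; "grip_width": finger opening in mm.
Only numpy, scipy, OpenCV 4.12 (cv2) and the standard library are available. Lean on these libraries where they do the work, as an engineer would, in place of code of your own. Each camera call takes 0.05 s, during which the arm holds its last target. There are 200 camera calls.

## Working session

There is one attempt and no reset: what is moved stays moved. The work goes in short steps, Python scripts to look and compute and a tool call to move; the robot and the scene stay as the last step left them, time stands still between calls to the robot, and variables do not carry over. Pictures are saved under pics/ and viewed, about 8 in all and at most 12, crops included, and the job is handed in when it is done.

Besides the shell and the picture viewer there is one more tool, called as name(argument=value, ...) on one line, values as JSON. carry_out: Moves the arm, as the interface text tells. Its arguments: {"type":"object","properties":{"series":{"type":"array","items":{"type":"array","items":{"type":"number"}}},"newtons":{"type":"number"}},"required":["series"]}

```bash
mkdir -p pics; ls; python3 - <<'E'
from rig import *
import cv2,numpy as np
for n in("scene","top"):
    f=grab_frame(n); cv2.imwrite(f"pics/{n}0.png",f[:,:,::-1]); c=camera_model(n); print(n,np.round(c["K"],1).tolist(),c["distortion"],np.round(-np.array(c["R"]).T@np.array(c["t"])),np.round(c["R"],2).tolist())
print(observe())
E
```

```text
pics
scene [[362.9, 0.0, 323.0], [0.0, 362.9, 196.3], [0.0, 0.0, 1.0]] [-0.01332147  0.          0.          0.          0.        ] [ 138. -824.  533.] [[0.81, -0.59, 0.02], [-0.29, -0.42, -0.86], [0.51, 0.69, -0.51]]
top [[509.6, 0.0, 320.3], [0.0, 509.6, 200.2], [0.0, 0.0, 1.0]] [-0.1281453  0.         0.         0.         0.       ] [ 397. -212. 1399.] [[0.03, -1.0, 0.0], [-0.99, -0.03, -0.16], [0.16, 0.0, -0.99]]
{'clock': 0.1, 'joints': array([-1.31707526e+00,  1.58978403e-01,  1.59809612e+00, -2.50091964e-06,
        1.38621379e+00, -2.10096951e-01]), 'qvel': array([ 0.00122674,  0.00021917, -0.00317827,  0.00011076, -0.00035518,
        0.00073211]), 'joint_efforts': array([ 7.07073013e-04, -3.86503351e+01, -3.22960210e+01,  7.05030374e-02,
        3.39728664e-02, -5.12020438e-05]), 'eef_pos': array([ 257.07193348, -513.69991508,  213.72677245]), 'tool_rot': array([ 9.73229007e-01,  2.29835986e-01, -1.97201491e-05, -8.47600052e-04]), 'wrist_force': array([-0.02566519,  0.05686592,  0.14420329]), 'moment': array([-0.01080376,  0.00609155, -0.00011114]), 'grip_width': 92.16004698249942}
```

View pics/scene0.png

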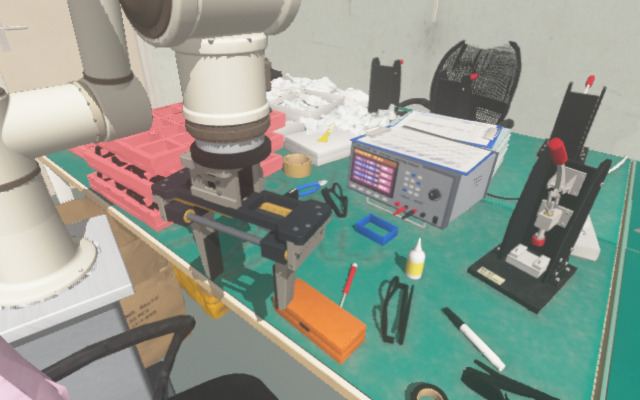

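View pics/top0.png

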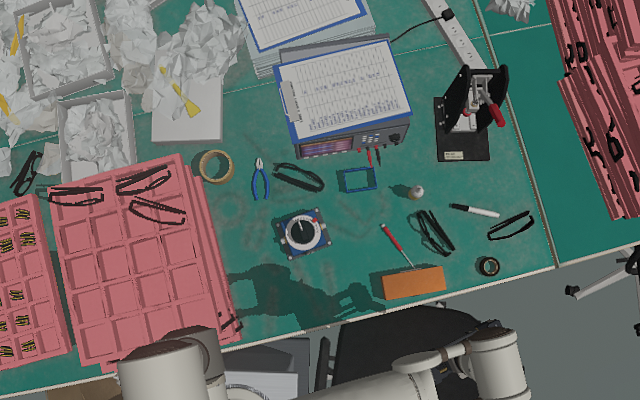

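The scene view is blocked by the gripper. The top view shows the regulator at about (303,232). I'll zoom in there.

```bash
cat > h.py <<'E'
from rig import *
import cv2,numpy as np
from scipy.spatial.transform import Rotation as Rn
def ray(c,px,z):
    K=np.array(c["K"]);D=np.array(c["distortion"]);R=np.array(c["R"]);t=np.array(c["t"])
    u=cv2.undistortPoints(np.array(px,float).reshape(-1,1,2),K,D).reshape(-1,2)
    d=np.c_[u,np.ones(len(u))]@R; o=-R.T@t
    return o+d*((z-o[2])/d[:,2])[:,None]
E
python3 - <<'E'
from h import *
f=cv2.imread("pics/top0.png");c=camera_model("top")
x0,y0=265,195
s=f[y0:y0+75,x0:x0+80]
cv2.imwrite("pics/crop0.png",cv2.resize(s,None,fx=8,fy=8,interpolation=cv2.INTER_CUBIC))
b,g,r=[s[:,:,i].astype(int) for i in range(3)]
red=(r>120)&(r-g>50)&(r-b>50)
ys,xs=np.nonzero(red);print("red",len(xs),xs+x0,ys+y0)
w=((s.min(2)>150)).astype(np.uint8)
cn=max(cv2.findContours(w,0,2)[0],key=len)
e=cv2.fitEllipse(cv2.convexHull(cn)+[x0,y0]);print(e)
print("dial",ray(c,[e[0]],47)); print("red",ray(c,[[xs.mean()+x0,ys.mean()+y0]],52))
E
```

```text
red 15 [314 315 313 314 315 316 312 313 314 315 316 313 314 315 314] [218 218 219 219 219 219 220 220 220 220 220 221 221 221 222]
((303.05389404296875, 233.54605102539062), (31.40534782409668, 34.5720329284668), 83.14659118652344)
dial [[ 518.32875063 -165.66700282   47.        ]]
red [[ 555.33310876 -194.32822724   52.        ]]
```

View pics/crop0.png

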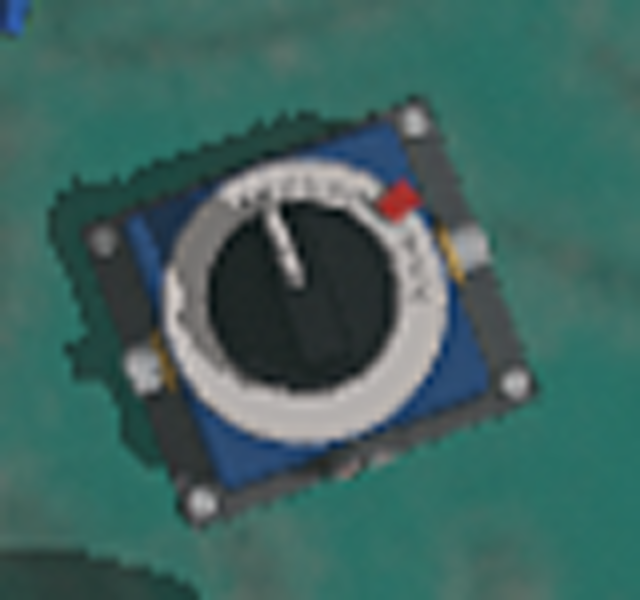

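The top crop shows the pointer at about 20° left of image-up and the red tab at the upper right, crop pixel (400,200). I'll move above the regulator.

carry_out(series=[[-1,0.81,-0.4,0,0],[-1,0.81,-0.4,0,0],[-1,0.81,-0.4,0,0],[-1,0.81,-0.4,0,0],[-1,0.81,-0.4,0,0],[-1,0.81,-0.4,0,0],[-1,0.81,-0.4,0,0],[-1,0.81,-0.4,0,0]])

```text
clock: 0.9
eef_pos: [388.5, -340.2, 214.2]
tool_rot: [0.973, 0.23, -0.0, -0.0]
wrist_force: [0.2, -0.7, 0.5]
grip_width: 92.0
```

carry_out(series=[[-1,0.81,-0.4,0,0],[-1,0.81,-0.4,0,0],[-1,0.81,-0.4,0,0],[-1,0.81,-0.4,0,0],[-1,0.6,-0.4,0,0],[-1,0.4,-0.4,0,0],[-1,0,0,0,0],[-1,0,0,0,0]])

```text
clock: 1.7
eef_pos: [469.4, -220.3, 214.3]
tool_rot: [0.973, 0.23, -0.0, -0.0]
wrist_force: [-0.2, 0.8, -0.6]
grip_width: 91.9
```

```bash
python3 - <<'E'
from h import *
f=cv2.imread("pics/top0.png");c=camera_model("top")
p=np.array([[103,240],[413,120],[515,382],[202,502]])/8-.5+[265,195]
P=ray(c,p,12);print(P.mean(0),P)
for a,b in((0,3),(1,2)):
    d=P[a]-P[b];print("yaw",np.arctan2(d[1],d[0]))
q=ray(c,np.array([[268,210],[298,282]])/8-.5+[265,195],90);d=q[0]-q[1];print("ptr",q,np.arctan2(d[1],d[0]))
o=observe();print(o["eef_pos"],o["joints"],Rn.from_quat(o["tool_rot"]).as_matrix()[:,0])
f=grab_frame("wrist");cv2.imwrite("pics/w1.png",f[:,:,::-1])
c=camera_model("wrist");print({k:np.round(v,3).tolist() for k,v in c.items()})
E
```

```text
[ 522.15169423 -164.38349114   12.        ] [[ 544.3481865   -93.39472104   12.        ]
 [ 588.65459278 -198.28137234   12.        ]
 [ 499.61002025 -235.47269461   12.        ]
 [ 455.9939774  -130.38517658   12.        ]]
yaw 0.39648917162945496
yaw 0.39564644987569947
ptr [[ 547.25251129 -153.04088188   90.        ]
 [ 524.17825375 -163.47408649   90.        ]] 0.42464687158509784
[ 469.40581483 -220.27759237  214.31573167] [-6.71799314e-01  1.19509177e-02  1.75360643e+00 -4.93489017e-04
  1.37646777e+00  4.34727647e-01] [ 8.94106039e-01  4.47854893e-01 -6.21272965e-04]
{'K': [[312.053, 0.0, 318.757], [0.0, 312.053, 197.22], [0.0, 0.0, 1.0]], 'distortion': [-0.025, 0.0, 0.0, 0.0, 0.0], 'R': [[0.447, -0.894, -0.001], [-0.854, -0.427, 0.297], [-0.266, -0.132, -0.955]], 't': [-407.272, 271.715, 487.012]}
```

View pics/w1.png

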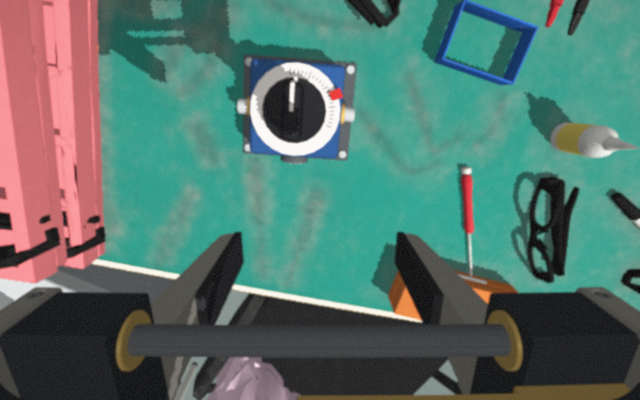

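The wrist view shows the regulator whole: dial near (295,108), pointer (292,95), red tab (335,94), and foot bolts at its corners. I'll measure these.

```bash
python3 - <<'E'
from h import *
f=cv2.imread("pics/w1.png");c=camera_model("wrist")
x0,y0=235,45;s=f[y0:170,x0:365]
b,g,r=[s[:,:,i].astype(int) for i in range(3)]
ys,xs=np.nonzero((r>120)&(r-g>60)&(r-b>60));red=ray(c,[[xs.mean()+x0,ys.mean()+y0]],52)[0]
w=(s.min(2)>140).astype(np.uint8)
cs=cv2.findContours(w,cv2.RETR_LIST,2)[0]
cn=max(cs,key=len);h=cv2.convexHull(cn).reshape(-1,2)+[x0,y0]
H=ray(c,h,47);A=np.c_[2*H[:,:2],np.ones(len(H))];s_=np.linalg.lstsq(A,(H[:,:2]**2).sum(1),rcond=None)[0]
print("dial",s_[:2],"R",np.sqrt(s_[2]+s_[:2]@s_[:2]))
for k in cs:
    m=cv2.moments(k)
    if 4<m["m00"]<400:
        p=[m["m10"]/m["m00"]+x0,m["m01"]/m["m00"]+y0];print(np.round(p,1),m["m00"],ray(c,[p],12)[0].round(1))
d=red[:2]-s_[:2];print("red",red,np.hypot(*d),np.arctan2(d[1],d[0]),len(xs))
cv2.imwrite("pics/c1.png",cv2.resize(s,None,fx=5,fy=5,interpolation=cv2.INTER_CUBIC))
E
```

```text
dial [ 523.30963943 -166.03001188] R 47.22994337680696
[342.3 154.2] 39.5 [ 501.  -236.4   12. ]
[246.9 147.4] 26.0 [ 457.4 -130.9   12. ]
[348.8 114.7] 122.0 [ 545.  -221.6   12. ]
[241.5 106.3] 96.0 [ 498.2 -106.9   12. ]
[350.4  69.3] 49.5 [ 589.1 -200.    12. ]
red [ 556.68886312 -195.90298515   52.        ] 44.79472184960817 -0.7300219732602449 121
```

View pics/c1.png

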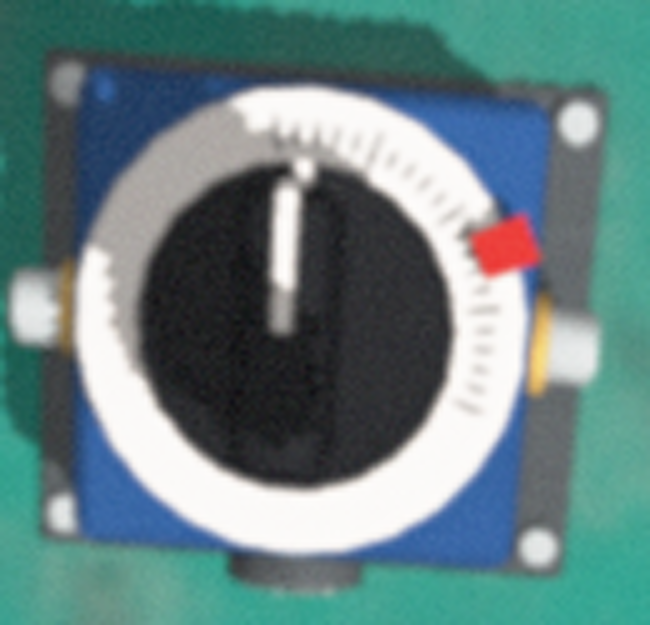

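Axis is about (523.2,-165.7), yaw about 0.394, and the marker turn about 1.125 rad. I'll move over the knob and descend to TCP z≈65, which keeps the tips 4 mm off the skirt.

carry_out(series=[[-1,0.8,-0.27,0,0],[-1,0.8,-0.27,0,0],[-1,0.82,-0.28,0,0],[-1,0,0,0.5,0.67],[-1,0,0,1,0],[-1,0,0,1,0],[-1,0,0,0,0],[-1,0,0,0,0]])

```text
clock: 2.55
eef_pos: [523.3, -166.4, 139.8]
tool_rot: [0.981, 0.195, -0.0, -0.0]
wrist_force: [0.4, 0.8, 0.2]
grip_width: 92.1
```

```bash
python3 - <<'E'
from h import *
o=observe();M=Rn.from_quat(o["tool_rot"]).as_matrix();print(o["eef_pos"],np.arctan2(M[1,0],M[0,0]),o["joints"][5],o["wrist_force"])
d=np.array([523.2,-165.7,65])-o["eef_pos"];print("units",M.T@d/30)
c=camera_model("wrist");f=grab_frame("wrist");cv2.imwrite("pics/w2.png",f[:,:,::-1])
E
```

```text
[ 523.2893825  -166.38275458  139.84687352] 0.39249490629123973 0.6504233089054674 [0.43206044 0.83350827 0.23842826]
units [ 0.00725272 -0.02088399  2.49490342]
```

View pics/w2.png

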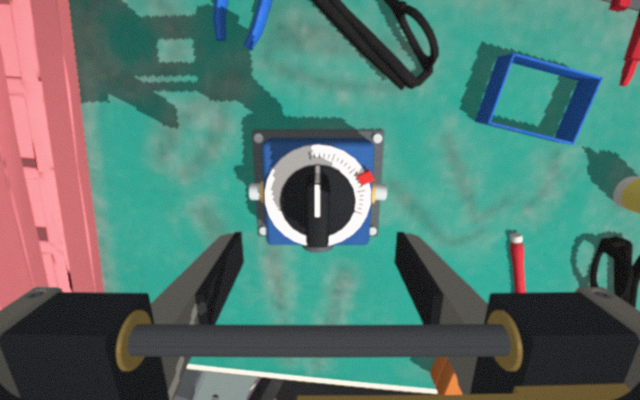

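The wrist view shows the bar upright at column 318, midway between the fingers (240/398). I'll descend and then grip.

carry_out(series=[[-1,0,-0.02,0.7,0],[-1,0,0,0.7,0],[-1,0,0,0.6,0],[-1,0,0,0.3,0],[-1,0,0,0.19,0],[-1,0,0,0,0],[-1,0,0,0,0]])

```text
clock: 3.3
eef_pos: [524.2, -165.6, 66.1]
tool_rot: [0.981, 0.196, 0.001, 0.001]
wrist_force: [0.6, 0.2, 0.1]
grip_width: 92.2
```

carry_out(series=[[0.3,0,0,0,0],[0.5,0,0,0,0],[0.6,0,0,0,0],[0.8,0,0,0,0],[1,0,0,0,0],[1,0,0,0,0],[1,0,0,0,0],[1,0,0,0,0]], newtons=25)

```text
clock: 4.1
eef_pos: [523.4, -165.1, 64.9]
tool_rot: [0.981, 0.196, -0.0, -0.0]
wrist_force: [-0.2, -0.3, -0.3]
grip_width: 29.8
```

carry_out(series=[[1,0,0,0,0],[1,0,0,0,0],[1,0,0,0,0],[1,0,0,0,0]])

```text
clock: 4.5
eef_pos: [523.3, -165.0, 64.9]
tool_rot: [0.981, 0.196, -0.0, -0.0]
wrist_force: [-0.9, 0.0, -0.3]
grip_width: 18.1
```

Gripped at 18 mm with little side force. I'll lift about 9.5 mm.

carry_out(series=[[1,0,0,-0.07,0],[1,0,0,-0.07,0],[1,0,0,-0.07,0],[1,0,0,0,0]])

```text
clock: 4.9
eef_pos: [523.3, -165.0, 71.4]
tool_rot: [0.981, 0.196, -0.0, -0.0]
wrist_force: [1.2, -0.6, -1.4]
grip_width: 17.9
```

carry_out(series=[[1,0,0,-0.06,0],[1,0,0,-0.05,0],[1,0,0,0,0],[1,0,0,0,0]])

```text
clock: 5.3
eef_pos: [523.3, -165.0, 74.7]
tool_rot: [0.981, 0.196, -0.0, -0.0]
wrist_force: [0.2, 2.0, -1.3]
grip_width: 17.9
```

carry_out(series=[[1,0,0,0,0.4],[1,0,0,0,0.7],[1,0,0,0,0.7],[1,0,0,0,0.7],[1,0,0,0,0.5],[1,0,0,0,0],[1,0,0,0,0]])

```text
clock: 6.0
eef_pos: [523.2, -164.6, 74.7]
tool_rot: [0.999, 0.04, -0.0, -0.0]
wrist_force: [-1.3, 3.0, 1.8]
grip_width: 17.8
```

```bash
cat > st.py <<'E'
from h import *
o=observe();M=Rn.from_quat(o["tool_rot"]).as_matrix();y=np.arctan2(M[1,0],M[0,0])
print(o["eef_pos"].round(2),"turn",round(0.3935-y,4),"F",o["wrist_force"].round(2),"M",o["moment"].round(3),o["grip_width"],o["joints"][5],o["clock"])
E
python3 st.py
```

```text
[ 523.21 -164.62   74.67] turn 0.3127 F [-1.32  3.05  1.79] M [ 0.604  0.214 -0.056] 17.826979688498 0.9642182607908394 6.0
```

It turns freely. On to the marker.

carry_out(series=[[1,0,0,0,0.6],[1,0,0,0,0.8],[1,0,0,0,0.8],[1,0,0,0,0.8],[1,0,0,0,0.8],[1,0,0,0,0.4],[1,0,0,0,0],[1,0,0,0,0]])

```text
clock: 6.8
eef_pos: [523.3, -164.0, 74.7]
tool_rot: [0.984, -0.179, -0.0, -0.001]
wrist_force: [-0.5, 5.0, 2.2]
grip_width: 17.8
```

carry_out(series=[[1,0,0,0,0.8],[1,0,0,0,0.8],[1,0,0,0,0.8],[1,0,0,0,0.7],[1,0,0,0,0.45],[1,0,0,0,0],[1,0,0,0,0]])

```text
clock: 7.5
eef_pos: [523.6, -163.6, 74.7]
tool_rot: [0.934, -0.357, -0.0, -0.001]
wrist_force: [-0.7, 5.8, 1.4]
grip_width: 18.2
```

```bash
python3 st.py; python3 - <<'E'
from h import *
o=grab_frame("wrist");cv2.imwrite("pics/w3.png",o[100:400,140:500,::-1].repeat(2,0).repeat(2,1))
E
```

```text
[ 523.56 -163.61   74.66] turn 1.1246 F [-0.66  5.83  1.44] M [ 1.299 -0.079 -0.005] 18.191963822290468 1.7760091429958007 7.5
```

View pics/w3.png

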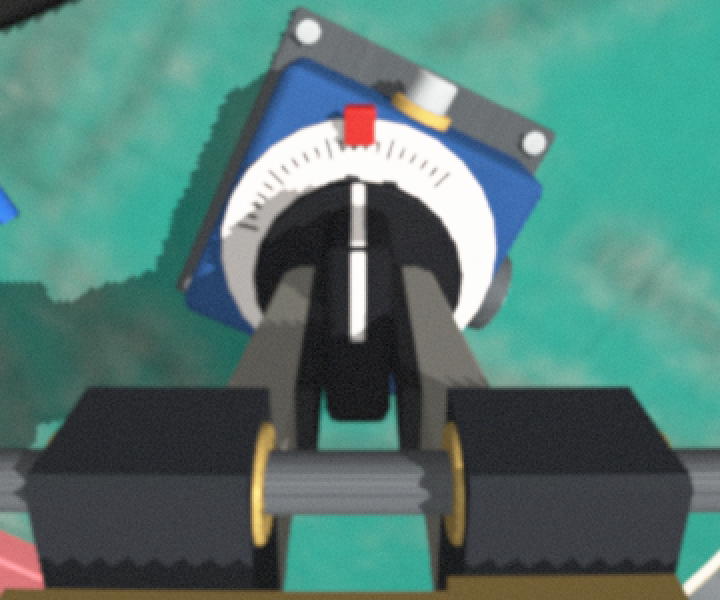

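The pointer (column 357) is on the red tab (360). A side force of about 6 N in +y means the axis is a bit further in +y, so I'll ease the tool that way and then lower gently onto the ring.

carry_out(series=[[1,-0.045,-0.05,0,0],[1,0,0,0.05,0],[1,0,0,0.05,0],[1,0,0,0,0],[1,0,0,0,0]])

```text
clock: 8.05
eef_pos: [523.6, -163.5, 71.7]
tool_rot: [0.934, -0.358, 0.0, 0.0]
wrist_force: [0.1, -0.8, 1.5]
grip_width: 17.8
```

carry_out(series=[[1,0,0,0.05,0],[1,0,0,0,0],[1,0,0,0,0]])

```text
clock: 8.35
eef_pos: [523.6, -163.5, 71.1]
tool_rot: [0.934, -0.358, 0.0, 0.0]
wrist_force: [-3.0, 2.2, 7.7]
grip_width: 18.0
```

```bash
python3 st.py
```

```text
[ 523.62 -163.49   71.06] turn 1.1254 F [-3.02  2.2   7.74] M [ 0.124  0.553 -0.   ] 18.02452504207803 1.7802412409505117 8.35
```

Pin on the ring at about 8 N. I'll sweep clockwise in small steps.

carry_out(series=[[1,0,0,0,0.4],[1,0,0,0,0],[1,0,0,0,0.4],[1,0,0,0,0],[1,0,0,0,0]])

```text
clock: 8.85
eef_pos: [523.6, -163.4, 70.2]
tool_rot: [0.918, -0.396, 0.0, 0.0]
wrist_force: [-0.3, -0.1, 2.1]
grip_width: 17.5
```

z dropped to the commanded 70.2 and the force fell, so the pin is in the notch. I'll check it and then push down.

```bash
python3 st.py
```

```text
[ 523.63 -163.38   70.18] turn 1.2086 F [-0.29 -0.15  2.07] M [-0.053  0.039 -0.03 ] 17.523362420337367 1.863254707814438 8.85
```

carry_out(series=[[1,0,0,0.04,0],[1,0,0,0.04,0],[1,0,0,0,0],[1,0,0,0,0]])

```text
clock: 9.25
eef_pos: [523.6, -163.4, 67.5]
tool_rot: [0.918, -0.397, 0.0, 0.0]
wrist_force: [1.2, -2.3, -0.5]
grip_width: 17.7
```

```bash
python3 st.py
```

```text
[ 523.61 -163.37   67.5 ] turn 1.2094 F [ 1.19 -2.27 -0.55] M [-0.268 -0.168 -0.044] 17.66566301218325 1.8640032434306906 9.25
```

carry_out(series=[[1,0,0,0.04,0],[1,0,0,0.04,0],[1,0,0,0,0],[1,0,0,0,0]])

```text
clock: 9.65
eef_pos: [523.6, -163.3, 65.2]
tool_rot: [0.918, -0.397, 0.0, 0.0]
wrist_force: [1.0, -3.0, 0.5]
grip_width: 18.1
```

carry_out(series=[[1,0,0,0.03,0],[1,0,0,0.02,0],[1,0,0,0,0],[1,0,0,0,0]])

```text
clock: 10.05
eef_pos: [523.6, -163.4, 64.8]
tool_rot: [0.918, -0.397, 0.0, 0.0]
wrist_force: [-2.5, -1.3, 9.3]
grip_width: 17.7
```

```bash
python3 st.py
```

```text
[ 523.63 -163.36   64.81] turn 1.2092 F [-2.53 -1.33  9.29] M [-0.2    0.376 -0.111] 17.69468570975186 1.8641178180005313 10.05
```

carry_out(series=[[1,0,0,0.02,0],[1,0,0,0,0],[1,0,0,0,0]])

```text
clock: 10.35
eef_pos: [523.7, -163.4, 64.8]
tool_rot: [0.918, -0.397, 0.0, 0.0]
wrist_force: [-3.4, -1.1, 13.4]
grip_width: 17.7
```

carry_out(series=[[0.6,0,0,0,0],[0,0,0,0,0],[-0.5,0,0,0,0],[-0.7,0,0,0,0],[-0.7,0,0,0,0],[-0.7,0,0,0,0],[-0.7,0,0,0,0]])

```text
clock: 11.05
eef_pos: [523.3, -163.0, 63.0]
tool_rot: [0.918, -0.397, -0.0, -0.0]
wrist_force: [-0.2, -0.5, 0.6]
grip_width: 64.7
```

```bash
python3 st.py
```

```text
[ 523.3  -163.03   63.02] turn 1.2094 F [-0.16 -0.46  0.62] M [0.091 0.016 0.009] 64.71439177907205 1.8641015762717703 11.05
```

Released cleanly. I'll retract straight up with the jaws open, then look at the result.

carry_out(series=[[-0.7,0,0,-0.3,0],[-0.7,0,0,-0.8,0],[-0.7,0,0,-0.9,0],[-0.7,0,0,-0.9,0],[-0.7,0,0,-0.9,0],[-0.7,-1,0,0,0],[-0.7,-1,0,0,0],[-0.7,0,0,0,0]])

```text
clock: 11.85
eef_pos: [480.6, -117.3, 177.5]
tool_rot: [0.918, -0.396, -0.001, -0.0]
wrist_force: [0.3, -1.1, -0.0]
grip_width: 78.2
```

```bash
python3 st.py; python3 - <<'E'
from h import *
a=grab_frame("wrist")[20:320,130:530,::-1]
b=grab_frame("scene")[130:280,180:380,::-1]
cv2.imwrite("pics/w4.png",np.vstack([cv2.resize(a,(400,300)),cv2.resize(b,(400,300))]))
E
```

```text
[ 480.6  -117.34  177.45] turn 1.2078 F [ 0.26 -1.08 -0.02] M [ 0.075 -0.007  0.012] 78.24789563730951 1.9004865441408285 11.85
```

View pics/w4.png

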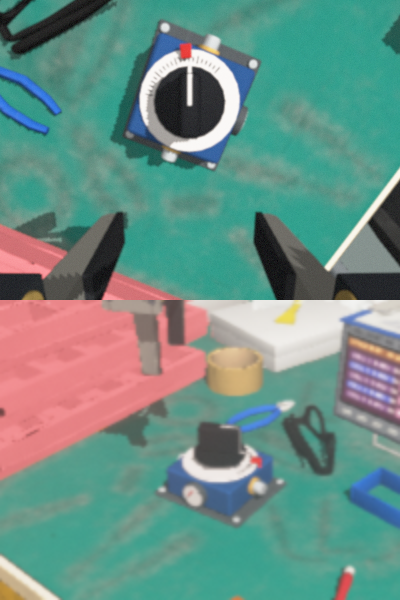

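The wrist picture shows the pointer just clockwise of the red tab (190 vs 186), with neighbours in place. In the final push z stayed at 64.8 while the force rose, so I'll confirm it is fully home by pressing lightly on the bar top (95 mm when home) with shut fingers.

carry_out(series=[[1,1,0,0,0],[1,1,0,0,0],[1,0,0,0.7,0],[1,0,0,0.7,0],[1,0,0,0.6,0],[1,0,0,0,0],[1,0,0,0,0],[1,0,0,0,0]])

```text
clock: 12.75
eef_pos: [524.5, -163.9, 118.6]
tool_rot: [0.918, -0.397, 0.001, 0.0]
wrist_force: [-0.6, -0.6, 0.3]
grip_width: 15.8
```

carry_out(series=[[1,0,0,0,0],[1,0,0,0,0],[1,0,0,0,0],[1,0,0,0,0],[1,0,0,0,0],[1,0,0,0,0],[1,0,0,0,0],[1,0,0,0,0]])

```text
clock: 13.55
eef_pos: [523.4, -163.1, 117.1]
tool_rot: [0.918, -0.397, -0.0, -0.0]
wrist_force: [-0.3, 0.1, -0.2]
grip_width: 0.6
```

```bash
python3 st.py
```

```text
[ 523.36 -163.07  117.09] turn 1.2094 F [-0.27  0.12 -0.18] M [0.102 0.006 0.007] 0.6114865263038589 1.8641170274136505 13.55
```

Down to about 97, then in small steps.

carry_out(series=[[1,0,0,0.3,0],[1,0,0,0.2,0],[1,0,0,0.1,0],[1,0,0,0.07,0],[1,0,0,0,0],[1,0,0,0,0]])

```text
clock: 14.15
eef_pos: [523.5, -163.1, 97.1]
tool_rot: [0.918, -0.397, 0.0, 0.0]
wrist_force: [0.3, 0.3, -0.9]
grip_width: 0.4
```

carry_out(series=[[1,0,0,0.04,0],[1,0,0,0,0],[1,0,0,0,0]])

```text
clock: 14.45
eef_pos: [523.4, -163.1, 95.9]
tool_rot: [0.918, -0.397, 0.0, -0.0]
wrist_force: [0.0, 0.3, 0.3]
grip_width: 0.4
```

carry_out(series=[[1,0,0,0.03,0],[1,0,0,0,0],[1,0,0,0,0]])

```text
clock: 14.75
eef_pos: [523.6, -163.2, 95.4]
tool_rot: [0.918, -0.397, 0.0, 0.0]
wrist_force: [-0.6, -0.1, 3.2]
grip_width: 0.5
```

carry_out(series=[[1,0,0,0.03,0],[1,0,0,0,0],[1,0,0,0,0]])

```text
clock: 15.05
eef_pos: [523.7, -163.2, 95.3]
tool_rot: [0.918, -0.397, 0.0, 0.0]
wrist_force: [-3.1, 1.9, 10.1]
grip_width: 0.5
```

carry_out(series=[[1,0,0,0.02,0],[1,0,0,0,0],[1,0,0,0,0]])

```text
clock: 15.35
eef_pos: [523.8, -163.2, 95.2]
tool_rot: [0.918, -0.397, 0.0, 0.0]
wrist_force: [-4.9, 1.4, 12.5]
grip_width: 0.3
```

The bar top is at 95.3 ± 0.1 mm and stiff under 10–12 N, so the knob is on its seat. I'll retract and hand in.

carry_out(series=[[1,0,0,-0.2,0],[1,0,0,-0.7,0],[1,0,0,-0.9,0],[1,0,0,-0.9,0],[1,-1,0,0,0],[1,-1,0,0,0],[1,0,0,0,0],[1,0,0,0,0]])

```text
clock: 16.15
eef_pos: [482.3, -119.3, 174.3]
tool_rot: [0.918, -0.396, 0.0, 0.0]
wrist_force: [0.1, 0.0, -0.8]
grip_width: 0.4
```

```bash
python3 st.py; python3 - <<'E'
from h import *
a=grab_frame("wrist")[20:270,100:500,::-1]
cv2.imwrite("pics/w5.png",cv2.resize(a,(800,500)))
E
```

```text
[ 482.31 -119.35  174.33] turn 1.2089 F [ 0.05  0.03 -0.82] M [ 0.102 -0.013  0.018] 0.405120329099071 1.9000233100418062 16.15
```

View pics/w5.png

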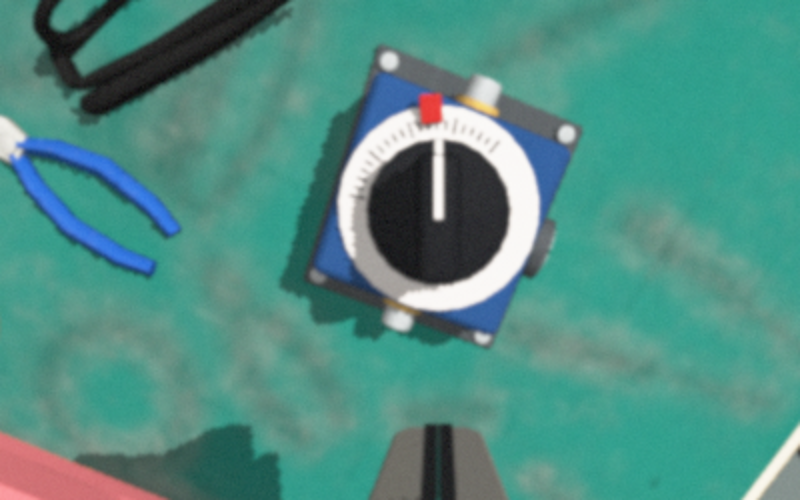

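The pointer (column 438) sits just clockwise of the red tab (431). The knob is down and the tool is clear.

```bash
python3 -c "from rig import *; print(finish_job())"
```

```text
the job is handed in; nothing more can be done
None
```

The regulator is set and locked in the notch next to its red marker, and the job is handed in at about 16 s of the 54 s allowed.

- **Sequence:** I pulled the knob up about 9.8 mm and turned it clockwise to the marker at about 1.125 rad. I then lowered the pin onto the ring at about 8 N and stepped clockwise until it dropped in. The knob ended at about 1.209 rad, roughly 0.08 rad past the marker, and I pushed it down there. The highest downward force I read was about 13 N.
- **Fully home:** During the last push with the knob gripped, the height stayed at 64.8 mm while the force rose. I expected the seat to give a little, so I pressed the bar's top with shut fingers. It stood at 95.2–95.4 mm at 3–12.5 N, against 95 mm nominal, so I take it as home. I saw less give than the 1 mm at 10 N stated.
- **Lock not tested:** I did not twist the knob afterwards to prove the lock.
- **Last picture:** The pointer is just clockwise of the red tab and the tool is clear. The cutters and spectacles beside the regulator look undisturbed.

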